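# Rock a tight port bung out of a lens edging fixture

## Robot

A 6-joint arm with a two-finger parallel gripper is mounted at the origin on the work surface. World frame = base frame: x ahead of the robot, y to its left, z up, the work surface at z = 0. Lengths are in m, angles in rad, forces in N, time in s.
With the tool pointing down it reaches from about 0.275 to 0.775 m from the base axis. Payload 14.6 kg.
Tool frame: the origin (TCP) lies on the front face of the gripper's body, between the roots of the fingers; the fingertips stand 73 mm ahead of it and the grasp point (between the pads) lies 54 mm ahead of it; z points along the fingers, y is the line along which they close (so a half turn about z gives the same grasp; the last joint's range is limited). The gripper opens to 85 mm and grips with 20 to 120 N. Pads are 22 mm wide; open, the fingers measure 114 mm over their backs; the gripper's body (76 mm by 85 mm) begins 54 mm behind the grasp point. The pads swing forward as they close: fully open they stand 13 mm farther back than shut.
Start: joints at [-1.341, 0.263, -0.048, 1.259, 0, 1.415], TCP at [0.197, -0.487, 0.304] pointing down, gripper open.
Joint ranges: [-2.65, 2.65], [-0.89, 1.7], [-1.18, 1.37], [-2.13, 2.11], [-1.35, 1.29], [-3.14, 3.14]. Speed limits (rad/s): [1.89, 1.89, 2.57, 2.79, 3.14, 3.14].

## Interface

Orientations are given as a rotation vector (axis times angle).
In Python, from plant import sensors, viewer, close_job gives the robot as it stands.
- The arm moves only by the shell command python3 -m handwheel 'ROWS' [OPENING] [FORCE]. ROWS is JSON, a list of rows, each a list of 2 entries, a list of its own where there are three numbers: the shift along the tool's x, y, z in mm, then the turn about the tool's z in degrees. In form: [[[dx, dy, dz], twist], ...]. A call has 1 to 8 rows; each row is the pose to reach, as a shift and turn from the pose commanded when the call began, along the tool's axes at that moment; what a row does not reach only later rows make up. A row lasts 1/10 s, in which the tool goes at most 50 mm and 8.59 degrees, less where a joint would pass 70% of its speed; a pose out of reach is approached as far as the arm can. A call with a gripper value outside its range is refused whole. OPENING is the closure in counts, from 0 (fully open) to 255 (shut), set as the call begins (- or left out, the last holds). The fingers move at their own pace and stop on an object; FORCE is the grip in N (left out, the last holds). Time passes only in rows, so rows that repeat a pose let the fingers close. It gives the time, the measured TCP pose, the force, the opening and the grip force at its end, in the units of the state.
- sensors.get_state(): the state, without advancing time (a new reading comes with each control period).
- viewer.get_image(name): name is "side" or "top"; returns (picture, depth): 480x640x3 uint8, red, green, blue; 480x640 float32, m along the optical axis (not along the pixel's ray), 0 where there is no reading.
- viewer.get_calibration(name): a dict with "fx", "fy", "cx", "cy" (pixels), "extrinsics" (4x4, takes a point from world to camera coordinates). Camera axes: x right, y up, looking along -z (the intrinsics and any distortion apply to the point x, -y, -z); pixel columns grow to the right and rows downward; lengths in m; the calibration is good to about 2 mm. A picture is of the moment at which its call begins. get_calibration takes no time and is no camera call.
- close_job(): hands the job in; it is judged then, once.
The state is a dict: "t": time; "q": joint angles; "qd": joint speeds; "effort": joint torques, N m; "ee_pos": TCP position; "orientation": TCP orientation; "contact_force": force on the tool from outside, world axes, zero at the start; "torque": the same for the moment, N m; "opening": finger opening in m; "grasp_force": force on a finger pad.
Only numpy, scipy, OpenCV 4.12 (cv2) and the standard library are available. Lean on these libraries where they do the work, as an engineer would, in place of code of your own. Each camera call takes 0.05 s, during which the arm holds its last target. There are 200 camera calls.

## Task

Take the square-headed bung out of the lens edging fixture: it sits tight, so rock it clearly side to side along the row of ports, first towards the cam lever end and then the other way, and draw it straight up out of its port. Then set it down gently, standing upright on its stem, in the empty steel tray. Leave the round-headed bung seated in its port.

Things in the scene. Friction and masses are not known exactly. Their poses are not given: they have to be found in the camera images.
- square_bung: White nylon bung, in either port: square head 30 x 30 x 32 mm tall on a round stem 28 mm across, 35 mm long, 25 mm of it in the port. Origin: head's centre, 51 mm above the flat foot; z up, x, y square to its faces. Straight pull 8 to 20 N. It can lean 12 degrees along the fixture's y, turning about its foot, best if raised 3 mm; a clear rock is 8 to 10 degrees each way, foot still in the port.
- round_bung: The other white nylon bung, in the fixture's other port: low round knob head 38 mm across and 16 mm tall, same stem. Origin: centre of the knob, 43 mm above its foot; z up.
- fixture: Lens edging fixture, fixed. Aluminium base 120 x 270 x 15 mm, two grey port blocks with mouths 40 mm and port floors 15 mm above the bench, ports at x = 0, y = -55 and +55 mm. Sprung rubber lips grip each stem from -y and +y. Steel cam lever with black ball at the +y end (y = 119 mm, up to 50 mm high). Origin: on the bench midway between the ports; y along the row towards the lever, z up.
- tray: Empty shallow steel tray, fixed, 160 x 130 mm outside (x, y), 18 mm tall, walls and floor 4 mm thick. Origin: centre of its underside, on the bench; z up.
Things that resemble listed ones, but are neither listed nor needed, are in the scene too. What is shaped like the square_bung but blue or turquoise is not meant.

How it is judged:
By the outcome, as a careful person would: the job done as asked, in the order asked, and still so for the second after the job is handed in, with the robot touching nothing.
It also fails if it takes over 51 s, if anything falls off the work surface, if the arm or the gripper's body presses on something with over 40 N, if the wrist force passes 120 N, or if a joint passes its speed limit or range.

## Working session

There is one attempt and no reset: what is moved stays moved. The work goes in short steps, Python scripts to look and compute and a shell command to move; the robot and the scene stay as the last step left them, time stands still between calls to the robot, and variables do not carry over. Pictures are saved under pics/ and viewed, at most 10 in all, crops included, and the job is handed in when it is done.

```bash
ls; mkdir -p pics
cat > h.py <<'E'
import numpy as np, cv2
from plant import sensors, viewer
def shot(n,f):
    im,d=viewer.get_image(n); cv2.imwrite('pics/'+f+'.png',im[:,:,::-1]); np.savez(''+f+'.npz',im=im,d=d); return im,d
def ray(n,u,v):
    c=viewer.get_calibration(n);E=np.array(c['extrinsics']);R=E[:3,:3]
    d=R.T@np.array([(u-c['cx'])/c['fx'],-(v-c['cy'])/c['fy'],-1]);return -R.T@E[:3,3],d
def onz(n,u,v,z):
    o,d=ray(n,u,v);return o+d*(z-o[2])/d[2]
def atd(n,u,v,dep):
    o,d=ray(n,u,v);return o+d*dep
E
python3 - <<'E'
from h import *
for n in('top','side'):
    shot(n,n+'0');c=viewer.get_calibration(n);print(n,{k:v for k,v in c.items() if k!='extrinsics'});o,d=ray(n,320,240);print(o,d)
print(sensors.get_state())
E
```

```text
pics
top {'fx': 469.3804705470667, 'fy': 469.3804705470667, 'cx': 316.90081505611084, 'cy': 227.54570031172378}
[ 0.44556048 -0.01210486  0.75131702] [ 0.09739107  0.02211352 -0.99537611]
side {'fx': 437.3137354543732, 'fy': 437.3137354543732, 'cx': 316.2473309688137, 'cy': 240.3280034720738}
[ 0.38652212 -0.51618888  0.61539087] [ 0.16447019  0.67442732 -0.71984133]
{'t': 0.1, 'q': array([-1.34129754e+00,  2.63518606e-01, -4.88516767e-02,  1.25939400e+00,
       -1.92236159e-05,  1.41550982e+00]), 'qd': array([ 0.00160239, -0.00027237,  0.00176676,  0.00204732,  0.00083819,
       -0.0022545 ]), 'effort': array([ 4.84605931e-03, -6.38576818e+01,  3.85063934e+01,  1.00086542e-02,
       -6.66940934e-06,  1.88869473e-05]), 'ee_pos': array([ 0.19702447, -0.48645189,  0.30345859]), 'orientation': array([-3.08268012e+00, -6.00512656e-01,  8.65544565e-05]), 'contact_force': array([-0.08681809, -0.06877526, -0.17644861]), 'torque': array([0.04101362, 0.016859  , 0.04362041]), 'grasp_force': 0.0, 'opening': 0.08545214809798804}
```

View pics/top0.png

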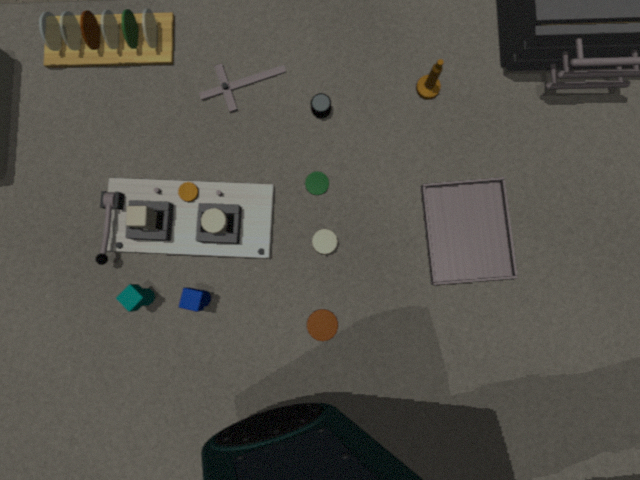

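View pics/side0.png

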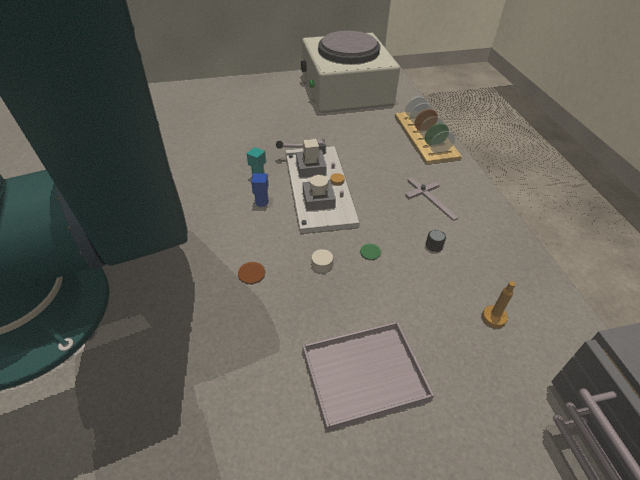

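The candidates are the white square head at top (140,217), side (311,148), in the lever-end port; the turquoise block at top (133,297) and the blue one at (194,299), both standing outside the fixture; and the round knob at (213,220). Only the white one in the port fits, and the tray is at (468,230). I'll measure it and confirm in a crop.

Run:
```python
from h import *
z=np.load('top0.npz');im,d=z['im'],z['d']
cv2.imwrite('pics/crop1.png',cv2.resize(im[160:330,80:290,::-1],None,fx=3.5,fy=3.5,interpolation=cv2.INTER_CUBIC))
c=viewer.get_calibration('top')
U,V=np.meshgrid(np.arange(640),np.arange(480));o,_=ray('top',0,0);E=np.array(c['extrinsics'])
D=np.stack([(U-c['cx'])/c['fx'],-(V-c['cy'])/c['fy'],-np.ones_like(U)],-1)@E[:3,:3]
P=o+D*d[...,None]
np.save('P.npy',P)
def rep(n,m):
    p=P[m];k,(x),a=cv2.minAreaRect((p[:,:2]*1000).astype(np.float32));print(n,len(p),p.mean(0).round(4),'rect',np.round(k,1),np.round(x,1),round(a,1))
w=(slice(195,240),slice(118,160))
def win(u0,u1,v0,v1): return (U>=u0)&(U<u1)&(V>=v0)&(V<v1)
rep('sqhead',win(118,160,195,240)&(P[...,2]>.076)&(P[...,2]<.09))
rep('round',win(190,240,200,240)&(P[...,2]>.06)&(P[...,2]<.075))
rep('lever',win(90,125,185,270)&(P[...,2]>.025))
rep('blocks',win(120,245,195,248)&(P[...,2]>.034)&(P[...,2]<.045))
rep('base',win(95,285,170,265)&(P[...,2]>.011)&(P[...,2]<.02))
rep('tray',win(415,525,170,290)&(P[...,2]>.011)&(P[...,2]<.03))
rep('teal',win(112,158,280,315)&(P[...,2]>.04)); rep('blue',win(175,215,283,315)&(P[...,2]>.04))
print(sensors.get_state()['t'])
for n,u,v in(('tray floor',468,230),('bench',380,230)): print(n,P[v,u])
```

```text
sqhead 417 [0.552  0.2712 0.081 ] rect [552.1 272.4] [31.  28.5] 89.3
round 499 [0.5453 0.162  0.0648] rect [545.7 162.1] [36.3 36.2] 3.3
lever 764 [0.5505 0.33   0.0478] rect [523.4 167.7] [374.3 115.9] 83.8
blocks 1965 [0.5467 0.2117 0.0387] rect [549.2 217.9] [175.4  60.3] 86.5
base 7858 [0.5586 0.2038 0.0142] rect [559.1 217.2] [270.5 120.2] 86.5
tray 1127 [ 0.5304 -0.231   0.0159] rect [ 529.4 -228.6] [160.2 131.6] 3.6
teal 597 [0.4337 0.2774 0.0713] rect [448.1 147.4] [ 39.6 316.5] 6.2
blue 526 [0.4298 0.1894 0.0712] rect [429. 100.] [223.9  34.8] 89.6
0.1
tray floor [ 0.53058705 -0.23137176  0.00229678]
bench [ 0.5335396  -0.0921134  -0.00065063]
```

View pics/crop1.png

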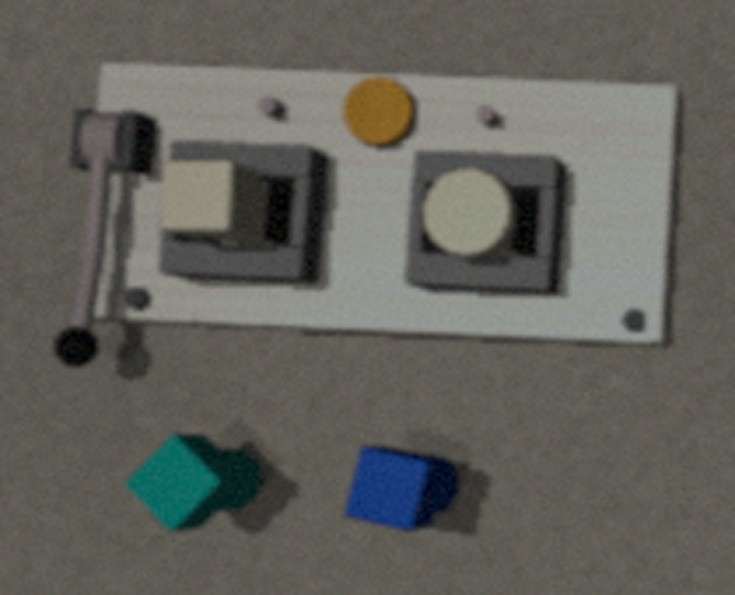

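The crop shows the white square head at crop (200,200), seated in the lever-end port, with the round knob at (465,212) in the other port and the coloured decoys off the fixture. It fits: the heads are 110.5 mm apart and the fixture yaw is about -3.4°. I'll grip across the fixture's x so the bung can pivot along y. First I go above it at a safe height.

```bash
python3 -m handwheel '[[[15,-14,0],-8],[[50,-46,0],-16],[[88,-82,0],-24],[[126,-117,0],-32],[[164,-152,0],-40],[[200,-186,0],-48],[[235,-218,0],-56],[[260,-242,0],-64.6]]' 0
cat >> h.py <<'E'
from scipy.spatial.transform import Rotation as Ro
def go(t,yaw=None):
    s=sensors.get_state();R=Ro.from_rotvec(s['orientation']).as_matrix()
    y=np.degrees(np.arctan2(R[1,1],R[0,1]))
    print('t',s['t'],'pos',s['ee_pos'].round(4),'shift',(R.T@(np.array(t)-s['ee_pos'])*1000).round(1),'tool y angle',round(y,2),'F',s['contact_force'].round(1),'tilt',R[2,2].round(4))
E
python3 -c "
from h import *
go([.552,.2715,.2])"
```

```text
t: 0.9
ee_pos: [0.3475, -0.1622, 0.3039]
orientation: [-2.278, -2.163, -0.0]
contact_force: [0.1, -0.4, 0.6]
opening: 0.0854
grasp_force: 0.0
t 0.9 pos [ 0.3475 -0.1622  0.3039] shift [443.8 181.6 104. ] tool y angle -2.99 F [ 0.1 -0.4  0.6] tilt -1.0
```

```bash
python3 -m handwheel '[[[30,12,5],0],[[75,31,15],0],[[120,49,30],0],[[165,68,45],0],[[210,86,60],0],[[255,105,75],0],[[300,123,85],0],[[330,135,90],0]]'; python3 -m handwheel '[[[30,12,3],0],[[60,25,6],0],[[85,35,10],0],[[100,40,12],0],[[108,44,13],0],[[108,44,13],0],[[108,44,13],0]]'
python3 -c "
from h import *
shot('top','top1');shot('side','side1')
go([.552,.2715,.118])"
```

```text
t: 1.7
ee_pos: [0.5016, 0.1595, 0.2126]
orientation: [-2.283, -2.156, 0.001]
contact_force: [0.0, -0.3, -0.1]
opening: 0.0852
grasp_force: 0.0
t: 2.4
ee_pos: [0.5513, 0.2613, 0.201]
orientation: [2.286, 2.155, -0.001]
contact_force: [0.2, 0.0, -1.4]
opening: 0.0853
grasp_force: 0.0
t 2.5 pos [0.5514 0.2612 0.2012] shift [10.4  0.  83.2] tool y angle -3.41 F [-0.6 -0.   0.3] tilt -1.0
```

View pics/side1.png

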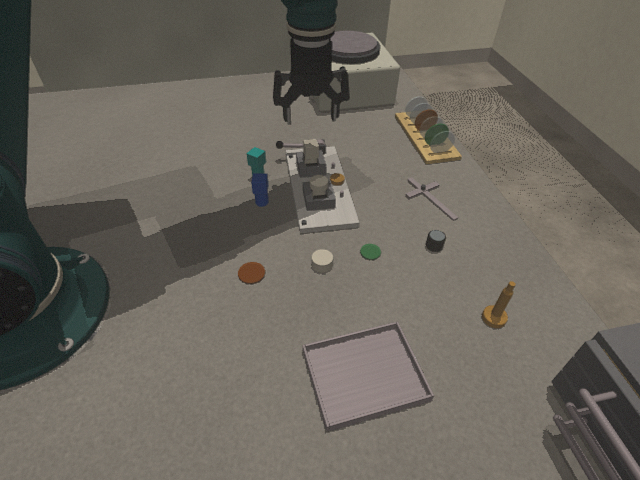

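The side view shows the gripper over the fixture, its fingers spread across the port row at (312,95), with the head at (311,150) below. I'll cross-check the head's centre from the side depth.

Run:
```python
from h import *
z=np.load('side0.npz');im,d=z['im'],z['d'];c=viewer.get_calibration('side')
U,V=np.meshgrid(np.arange(640),np.arange(480));o,_=ray('side',0,0);E=np.array(c['extrinsics'])
P=o+(np.stack([(U-c['cx'])/c['fx'],-(V-c['cy'])/c['fy'],-np.ones_like(U)],-1)@E[:3,:3])*d[...,None]
w=lambda a,b,e,f:(U>=a)&(U<b)&(V>=e)&(V<f)
for n,m in(('sq top',w(298,324,130,170)&(P[...,2]>.078)),('sq face',w(298,320,130,170)&(P[...,2]>.055)&(P[...,2]<.076)),('round',w(300,335,170,200)&(P[...,2]>.062))):
    p=P[m]*1000;print(n,len(p),p.mean(0).round(1),p.min(0).round(1),p.max(0).round(1),cv2.minAreaRect(p[:,:2].astype(np.float32)))
```

```text
sq top 126 [549.  251.4  94. ] [ 386.5 -516.2   78.3] [568.  290.9 615.4] ((479.3564453125, -114.01901245117188), (824.8606567382812, 32.25468444824219), 79.2411880493164)
sq face 125 [550.6 260.8  65.1] [538.  254.3  55.4] [567.  287.7  75.9] ((546.6033935546875, 265.1793212890625), (21.783626556396484, 42.14958572387695), 45.479156494140625)
round 193 [542.9 146.2  76.9] [ 386.5 -516.2   62.4] [564.8 181.6 615.4] ((477.45989990234375, -169.48825073242188), (715.975830078125, 36.26545333862305), 78.14405822753906)
```

Both views agree on about (0.552, 0.2715). Descending, then a gentle grip.

```bash
python3 -m handwheel '[[[4,0,4],0],[[9,0,14],0],[[10.4,0,28],0],[[10.4,0,42],0],[[10.4,0,56],0],[[10.4,0,68],0],[[10.4,0,77],0],[[10.4,0,82],0]]' && python3 -m handwheel '[[[0,0,1],0],[[0,0,1],0],[[0,0,1],0],[[0,0,1],0],[[0,0,1],0],[[0,0,1],0],[[0,0,1],0],[[0,0,1],0]]' 255 40
python3 -c "
from h import *
go([.552,.2715,.118])"
```

```text
t: 3.3
ee_pos: [0.5519, 0.2724, 0.1179]
orientation: [-2.285, -2.155, 0.001]
contact_force: [0.2, -0.0, 0.4]
opening: 0.0855
grasp_force: 0.0
t: 4.1
ee_pos: [0.5525, 0.2726, 0.1185]
orientation: [2.285, 2.155, 0.002]
contact_force: [-0.1, 0.9, 6.6]
opening: 0.0297
grasp_force: 39.1
t 4.1 pos [0.5525 0.2726 0.1185] shift [-1.1 -0.5  0.5] tool y angle -3.36 F [-0.1  0.9  6.6] tilt -1.0
```

```bash
python3 -m handwheel '[[[0,0,-0.5],0],[[0,0,-1],0],[[0,0,-1.5],0],[[0,0,-2],0],[[0,0,-2.5],0],[[0,0,-3],0],[[0,0,-3],0],[[0,0,-3],0]]' && python3 -m handwheel '[[[1,0,0],0],[[2,0,0],0],[[3,0,0.1],0],[[4,0,0.2],0],[[5,0,0.3],0],[[6,0,0.4],0],[[7,0,0.5],0],[[7.8,0,0.6],0]]' && python3 -m handwheel '[[[0,0,0],0],[[0,0,0],0],[[0,0,0],0]]'
python3 -c "
from h import *
go([.5525,.2726,.1185])
im,d=shot('side','side2')
cv2.imwrite('pics/crop2.png',cv2.resize(im[100:220,250:390,::-1],None,fx=5,fy=5,interpolation=cv2.INTER_CUBIC))"
```

```text
t: 4.9
ee_pos: [0.5519, 0.2723, 0.1203]
orientation: [-2.285, -2.155, 0.002]
contact_force: [3.1, 0.4, -11.7]
opening: 0.0298
grasp_force: 40.7
t: 5.7
ee_pos: [0.5522, 0.2788, 0.1211]
orientation: [2.284, 2.153, -0.004]
contact_force: [-3.4, -13.5, 4.4]
opening: 0.0295
grasp_force: 41.1
t: 6.0
ee_pos: [0.5522, 0.2788, 0.1211]
orientation: [2.285, 2.153, -0.004]
contact_force: [-3.9, -13.4, 3.1]
opening: 0.0296
grasp_force: 41.0
t 6.0 pos [0.5522 0.2788 0.1211] shift [-6.2  0.7  2.7] tool y angle -3.4 F [ -3.9 -13.4   3.1] tilt -1.0
```

View pics/crop2.png

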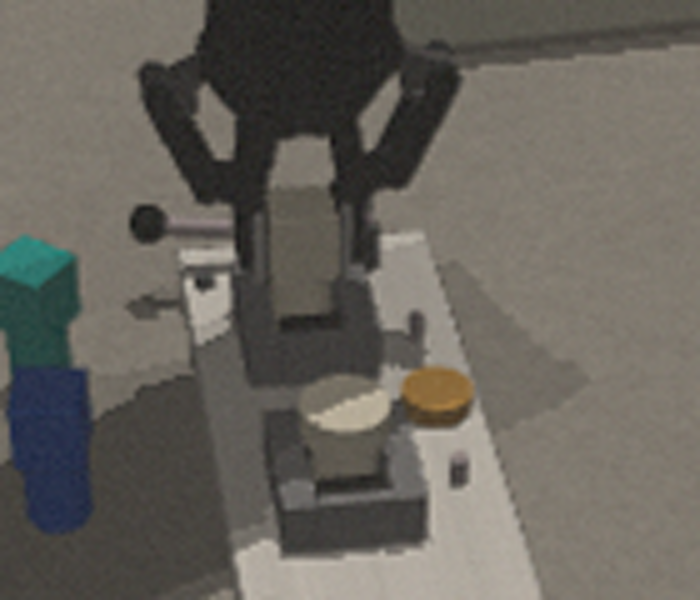

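The crop shows the pads on the head at crop (303,230), with the head still in the port and the round bung seated at (345,430). I'll measure the lean by fitting a plane to the head's near face.

```bash
cat >> h.py <<'E'
def lean(f):
    d=np.load(f+'.npz')['d'];c=viewer.get_calibration('side');V,U=np.mgrid[128:166,300:322]
    o,_=ray('side',0,0);E=np.array(c['extrinsics'])
    P=(o+(np.stack([(U-c['cx'])/c['fx'],-(V-c['cy'])/c['fy'],-np.ones_like(U)],-1)@E[:3,:3])*d[128:166,300:322,None])*1000
    fy=P[...,1]*np.cos(.0593)+P[...,0]*np.sin(.0593); fx=P[...,0]*np.cos(.0593)-P[...,1]*np.sin(.0593)
    for cx in (535.5,):
        z0=P[...,2]
        m=(abs(fx-cx)<10)&(z0>52)&(z0<78)&(fy<315)&(fy>270)
        z,y=z0[m],fy[m]
        for _ in range(5):
            k=np.polyfit(z,y,1);r=y-np.polyval(k,z);g=abs(r)<max(2*np.median(abs(r)),.5);z,y=z[g],y[g]
        print(f,len(z),'lean towards lever deg',np.degrees(np.arctan(k[0])).round(1),'face fy at z=66',np.polyval(k,66).round(1),'res',r.std().round(2),'z',z.min().round(),z.max().round())
    t=(abs(fx-535.5)<16)&(z0>76)&(z0<95)&(fy>270)&(fy<325)
    if t.sum()>8:
        k=np.polyfit(fy[t],z0[t],1);print('  top slope deg',np.degrees(np.arctan(-k[0])).round(1),t.sum(),'fy',fy[t].min().round(),fy[t].max().round())
E
python3 -c "
from h import *
lean('side0');lean('side1');lean('side2')"
```

```text
side0 76 lean towards lever deg -3.8 face fy at z=66 290.1 res 0.9 z 53.0 78.0
  top slope deg -4.4 142 fy 286.0 323.0
side1 49 lean towards lever deg 0.1 face fy at z=66 289.7 res 0.52 z 52.0 78.0
  top slope deg -2.2 133 fy 288.0 319.0
side2 66 lean towards lever deg 3.1 face fy at z=66 295.3 res 1.04 z 52.0 78.0
  top slope deg -7.6 157 fy 293.0 325.0
```

Kinematics says about 7.5°, but that fit is noisy. I'll go a bit further and measure with a better plane fit averaged over several frames.

```bash
cat >> h.py <<'E'
def lean2(n=6,cap=True,ds=None):
    if ds is None: ds=[viewer.get_image('side')[1] for _ in range(n)]
    D=np.stack(ds);D[D==0]=np.nan;d=np.nanmedian(D,0) if len(ds)>1 else D[0]
    c=viewer.get_calibration('side');o,_=ray('side',0,0);E=np.array(c['extrinsics'])
    V,U=np.mgrid[100:190,290:335];K=np.stack([(U-c['cx'])/c['fx'],-(V-c['cy'])/c['fy'],-np.ones(U.shape)],-1)
    dd=d[100:190,290:335];P=(o+(K@E[:3,:3])*dd[...,None])*1000
    F=np.stack([P[...,0]*np.cos(.0593)-P[...,1]*np.sin(.0593),P[...,1]*np.cos(.0593)+P[...,0]*np.sin(.0593),P[...,2]],-1)
    m=(abs(F[...,0]-535.5)<10)&(F[...,2]>54)&(F[...,2]<78)&(F[...,1]>265)&(F[...,1]<315)
    k=K[m];q=1/dd[m];g=np.ones(len(q),bool)
    for _ in range(6):
        w=np.linalg.lstsq(k[g],q[g],rcond=None)[0];r=(k@w-q);g=abs(r)<max(2.5*np.median(abs(r[g])),1e-4)
    N=E[:3,:3].T@w; fy=N[1]*np.cos(.0593)+N[0]*np.sin(.0593)
    print('lean to lever',np.degrees(np.arctan2(-N[2],fy)).round(1),'pts',g.sum(),len(g),'face fy',F[m][g].mean(0).round(1),'res mm',(r[g].std()*810).round(2))
E
python3 -m handwheel '[[[0.7,0,0.1],0],[[1.4,0,0.2],0],[[2,0,0.3],0],[[2,0,0.3],0],[[2,0,0.3],0]]' - 30
python3 -c "
from h import *
go([.5525,.2726,.1185])
for f in('side0','side1','side2'): lean2(ds=[np.load(f+'.npz')['d']])
lean2(8);shot('side','side3')"
```

```text
t: 6.55
ee_pos: [0.5524, 0.2808, 0.121]
orientation: [2.284, 2.152, -0.003]
contact_force: [-3.5, -14.2, 5.2]
opening: 0.0294
grasp_force: 41.1
t 6.55 pos [0.5524 0.2808 0.121 ] shift [-8.2  0.5  2.5] tool y angle -3.41 F [ -3.5 -14.2   5.2] tilt -1.0
lean to lever -0.6 pts 80 85 face fy [534.9 290.1  66.9] res mm 1.22
lean to lever 1.2 pts 73 91 face fy [535.5 289.9  66.7] res mm 0.91
lean to lever 5.7 pts 82 86 face fy [535.7 295.   66.5] res mm 1.37
lean to lever 5.1 pts 71 85 face fy [535.7 296.   66.5] res mm 0.42
```

```bash
python3 -m handwheel '[[[0.7,0,0.1],0],[[1.4,0,0.2],0],[[2.1,0,0.3],0],[[2.5,0,0.4],0],[[2.5,0,0.4],0]]' 255 28
python3 -c "
from h import *
go([.5525,.2726,.1185])
lean2(10);im,d=shot('top','top2');shot('side','side4')
cv2.imwrite('pics/crop3.png',cv2.resize(np.hstack([np.load('side1.npz')['im'][125:185,285:345,::-1],np.load('side4.npz')['im'][125:185,285:345,::-1]]),None,fx=6.5,fy=6.5,interpolation=cv2.INTER_CUBIC))"
```

```text
t: 7.5
ee_pos: [0.5526, 0.2832, 0.1209]
orientation: [2.284, 2.152, -0.003]
contact_force: [-3.6, -16.0, 10.4]
opening: 0.0295
grasp_force: 42.2
t 7.5 pos [0.5526 0.2832 0.1209] shift [-10.6   0.5   2.5] tool y angle -3.41 F [ -3.6 -16.   10.4] tilt -1.0
lean to lever 7.6 pts 69 87 face fy [535.8 297.7  66.9] res mm 0.37
```

View pics/crop3.png

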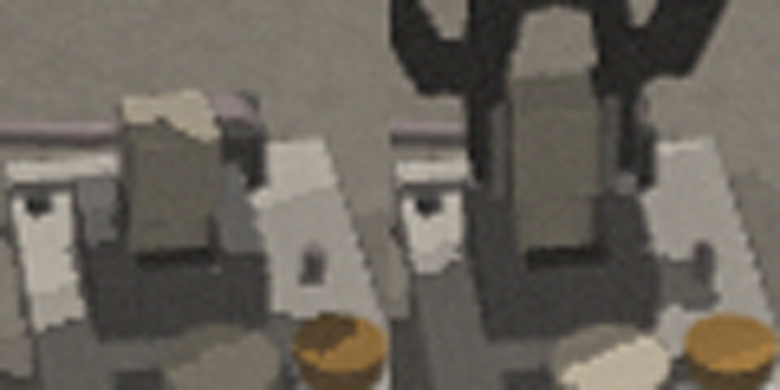

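The crop compares before (left) and leaning (right): the head has moved away towards the lever, with the stem still in the port. The lean measures 7.6 to 9°, so I'll add a little, then check.

```bash
python3 -m handwheel '[[[0.6,0,0.1],0],[[1.3,0,0.2],0],[[1.3,0,0.2],0],[[1.3,0,0.2],0]]'
python3 -c "
from h import *
go([.5525,.2726,.1185])
lean2(12)"
```

```text
t: 8.5
ee_pos: [0.5527, 0.2845, 0.1209]
orientation: [2.284, 2.152, -0.003]
contact_force: [-4.7, -15.4, 12.4]
opening: 0.0292
grasp_force: 42.6
t 8.5 pos [0.5527 0.2845 0.1209] shift [-11.9   0.5   2.4] tool y angle -3.41 F [ -4.7 -15.4  12.4] tilt -1.0
lean to lever 9.7 pts 75 86 face fy [536.1 298.7  67.2] res mm 0.39
```

The lean towards the lever is about 9–10°. Now the other way.

```bash
python3 -m handwheel '[[[-2,0,-0.4],0],[[-4,0,-0.7],0],[[-6,0,-1],0],[[-8,0,-1.2],0],[[-10,0,-1.4],0],[[-12,0,-1.5],0],[[-14,0,-1.5],0],[[-16,0,-1.5],0]]' && python3 -m handwheel '[[[-1.5,0,0],0],[[-3,0,0.2],0],[[-4.5,0,0.4],0],[[-6,0,0.6],0],[[-7.5,0,0.8],0],[[-8.5,0,1],0],[[-8.5,0,1],0],[[-8.5,0,1],0]]'
python3 -c "
from h import *
go([.5525,.2726,.1185])
lean2(8)"
```

```text
t: 9.9
ee_pos: [0.5525, 0.2721, 0.1221]
orientation: [-2.282, -2.155, -0.008]
contact_force: [-1.4, 13.7, 4.0]
opening: 0.0296
grasp_force: 42.0
t: 10.7
ee_pos: [0.5525, 0.264, 0.1216]
orientation: [-2.282, -2.156, -0.01]
contact_force: [-1.5, 16.1, 8.1]
opening: 0.0295
grasp_force: 43.1
t 10.7 pos [0.5525 0.264  0.1216] shift [ 8.6 -0.5  3.1] tool y angle -3.26 F [-1.5 16.1  8.1] tilt -1.0
lean to lever -5.7 pts 70 77 face fy [536.  283.6  66.3] res mm 0.49
```

```bash
python3 -m handwheel '[[[-1,0,0.1],0],[[-2,0,0.3],0],[[-2.7,0,0.4],0],[[-2.7,0,0.4],0],[[-2.7,0,0.4],0]]'
python3 -c "
from h import *
go([.5525,.2726,.1185])
lean2(12)"
```

```text
t: 11.6
ee_pos: [0.5525, 0.2613, 0.1212]
orientation: [-2.282, -2.156, -0.011]
contact_force: [-1.3, 16.1, 7.8]
opening: 0.0296
grasp_force: 43.2
t 11.6 pos [0.5525 0.2613 0.1212] shift [11.2 -0.6  2.8] tool y angle -3.27 F [-1.3 16.1  7.8] tilt -1.0
lean to lever -8.5 pts 67 77 face fy [535.  281.5  66.6] res mm 0.38
```

```bash
python3 -m handwheel '[[[-0.7,0,0.1],0],[[-0.7,0,0.1],0],[[1,0,-0.2],0],[[3,0,-0.6],0],[[5,0,-0.9],0],[[7,0,-1.2],0],[[9,0,-1.3],0],[[11,0,-1.4],0]]' && python3 -m handwheel '[[[1.5,0,0],0],[[2.6,0,0],0],[[2.6,0,0],0],[[2.6,0,0],0]]'
python3 -c "
from h import *
go([.5525,.2726,.1185])
lean2(8)"
```

```text
t: 13.0
ee_pos: [0.5527, 0.2683, 0.1216]
orientation: [2.284, 2.151, -0.002]
contact_force: [0.1, -16.3, 13.9]
opening: 0.0294
grasp_force: 44.0
t: 13.4
ee_pos: [0.5528, 0.2706, 0.1219]
orientation: [2.284, 2.15, -0.002]
contact_force: [0.6, -16.9, 15.5]
opening: 0.0293
grasp_force: 44.7
t 13.4 pos [0.5528 0.2706 0.1219] shift [ 2.  -0.4  3.3] tool y angle -3.45 F [  0.6 -16.9  15.5] tilt -1.0
lean to lever -4.2 pts 63 81 face fy [535.3 289.4  66.6] res mm 0.36
```

```bash
python3 -m handwheel '[[[1,0,0],0],[[2,0,0],0],[[3,0,0],0],[[3,0,0],0],[[3,0,0],0]]'
python3 -c "
from h import *
go([.5525,.2726,.1185])
lean2(8)"
```

```text
t: 14.3
ee_pos: [0.553, 0.2736, 0.1221]
orientation: [2.284, 2.15, -0.002]
contact_force: [-0.9, -16.8, 19.5]
opening: 0.0298
grasp_force: 45.4
t 14.3 pos [0.553  0.2736 0.1221] shift [-1.  -0.4  3.6] tool y angle -3.45 F [ -0.9 -16.8  19.5] tilt -1.0
lean to lever -3.2 pts 66 76 face fy [534.7 291.2  67.1] res mm 0.45
```

```bash
python3 -m handwheel '[[[0.7,0,-0.5],0],[[1.5,0,-1],0],[[1.5,0,-2],0],[[1.5,0,-3],0],[[1.5,0,-4],0],[[1.5,0,-4],0]]'
python3 -c "
from h import *
go([.5525,.2726,.1185])
lean2(8)"
```

```text
t: 15.3
ee_pos: [0.5523, 0.2752, 0.1241]
orientation: [2.285, 2.152, -0.006]
contact_force: [3.8, -11.3, -4.2]
opening: 0.0295
grasp_force: 42.5
t 15.3 pos [0.5523 0.2752 0.1241] shift [-2.6  0.3  5.7] tool y angle -3.43 F [  3.8 -11.3  -4.2] tilt -1.0
lean to lever -1.5 pts 53 79 face fy [534.7 292.1  68.1] res mm 0.34
```

Nearly upright, so I'll draw it straight up.

```bash
python3 -m handwheel '[[[0,0,-2],0],[[0,0,-4],0],[[0,0,-7],0],[[0,0,-10],0],[[0,0,-13],0],[[0,0,-16],0],[[0,0,-19],0],[[0,0,-22],0]]' && python3 -m handwheel '[[[0,0,-5],0],[[0,0,-15],0],[[0,0,-28],0],[[0,0,-42],0],[[0,0,-55],0],[[0,0,-60],0],[[0,0,-60],0]]'
python3 -c "
from h import *
go([.5295,-.2286,.2])
im,_=shot('side','side5')
cv2.imwrite('pics/crop4.png',cv2.resize(im[60:220,230:410,::-1],None,fx=3.7,fy=3.7,interpolation=cv2.INTER_CUBIC))"
```

```text
t: 16.5
ee_pos: [0.5523, 0.2769, 0.147]
orientation: [-2.285, -2.155, 0.0]
contact_force: [-0.7, -0.1, -0.5]
opening: 0.0298
grasp_force: 43.0
t: 17.2
ee_pos: [0.5527, 0.2771, 0.2078]
orientation: [2.285, 2.155, 0.002]
contact_force: [-0.4, -0.7, -0.2]
opening: 0.0295
grasp_force: 43.0
t 17.2 pos [0.5527 0.2771 0.2078] shift [-506.2    6.4    7.5] tool y angle -3.35 F [-0.4 -0.7 -0.2] tilt -1.0
```

View pics/crop4.png

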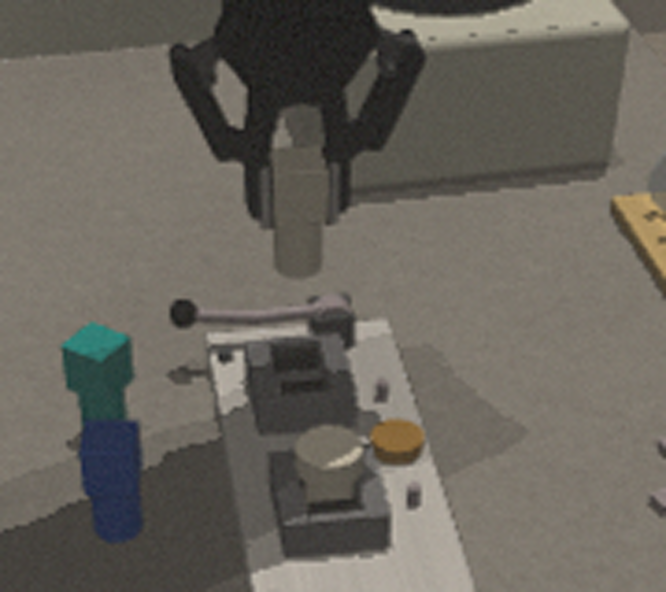

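The crop shows the bung out of its port and upright in the gripper at crop (298,200), with the port empty at (300,375) and the round bung still seated at (330,470). On to the tray.

```bash
python3 -m handwheel '[[[-12,0,0],0],[[-40,1,0],0],[[-78,1,0],0],[[-116,2,0],0],[[-154,2,0],0],[[-192,2,0],0],[[-230,3,0],0],[[-268,3,0],0]]' && python3 -m handwheel '[[[-38,0,0],0],[[-76,1,0],0],[[-114,1,0],0],[[-152,2,0],0],[[-186,2,0],0],[[-212,3,0],0],[[-230,3,0],0],[[-238,3,0],0]]'  && python3 -m handwheel '[[[0,0,8],0],[[0,0,20],0],[[0,0,33],0],[[0,0,46],0],[[0,0,56],0],[[0,0,64],0],[[0,0,68],0],[[0,0,68],0]]'
python3 -c "
from h import *
go([.5295,-.2286,.12])
for n in('side','top'): shot(n,n+'6')
im=np.load('side6.npz')['im'];cv2.imwrite('pics/crop5.png',cv2.resize(im[200:440,240:480,::-1],None,fx=2.5,fy=2.5,interpolation=cv2.INTER_CUBIC))"
```

```text
t: 18.05
ee_pos: [0.5389, 0.0071, 0.2064]
orientation: [-2.285, -2.155, 0.001]
contact_force: [0.9, -0.7, -0.8]
opening: 0.0296
grasp_force: 43.0
t: 18.85
ee_pos: [0.5282, -0.23, 0.2064]
orientation: [-2.287, -2.153, 0.0]
contact_force: [-0.5, 0.6, -0.1]
opening: 0.0297
grasp_force: 43.0
t: 19.65
ee_pos: [0.5287, -0.2283, 0.1384]
orientation: [-2.285, -2.155, 0.0]
contact_force: [-0.0, -0.2, -0.5]
opening: 0.0297
grasp_force: 43.0
t 19.65 pos [ 0.5287 -0.2283  0.1384] shift [-0.3  0.9 18.4] tool y angle -3.34 F [-0.  -0.2 -0.5] tilt -1.0
```

View pics/crop5.png

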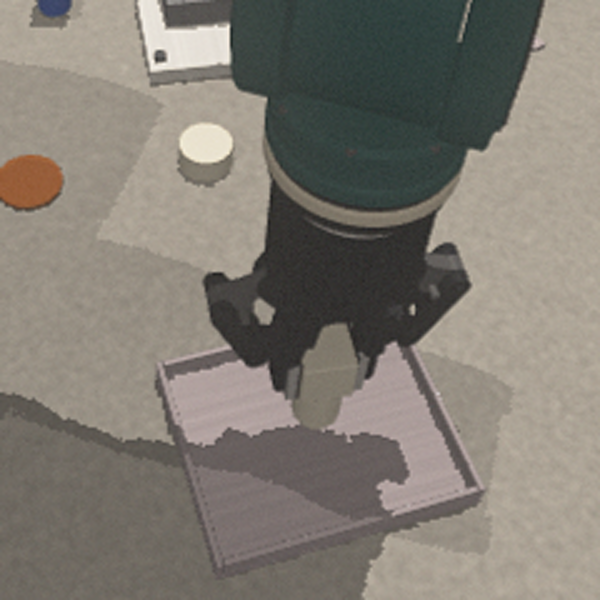

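The crop shows the bung hanging upright over the tray's middle, foot at crop (315,420). I'll lower it and feel for contact.

```bash
python3 -m handwheel '[[[0,0,4],0],[[0,0,10],0],[[0,0,16],0],[[0,0,20],0],[[0,0,22],0],[[0,0,23],0],[[0,0,24],0],[[0,0,24],0]]' && python3 -m handwheel '[[[0,0,0.5],0],[[0,0,1],0],[[0,0,1.5],0],[[0,0,2],0],[[0,0,2],0]]' && python3 -m handwheel '[[[0,0,0.5],0],[[0,0,1],0],[[0,0,1.5],0],[[0,0,1.5],0]]'
python3 -c "
from h import *
lean_=shot('side','side7')"
```

```text
t: 20.55
ee_pos: [0.5288, -0.2286, 0.1149]
orientation: [2.286, 2.155, 0.0]
contact_force: [-0.5, 0.1, -0.9]
opening: 0.0298
grasp_force: 43.0
t: 21.05
ee_pos: [0.5288, -0.2286, 0.1128]
orientation: [-2.286, -2.155, 0.0]
contact_force: [-0.4, 0.3, 0.3]
opening: 0.0295
grasp_force: 43.0
t: 21.45
ee_pos: [0.5288, -0.2285, 0.1113]
orientation: [-2.286, -2.155, 0.0]
contact_force: [0.1, 0.3, -0.6]
opening: 0.0295
grasp_force: 43.0
```

```bash
python3 -m handwheel '[[[0,0,0.5],0],[[0,0,1],0],[[0,0,1.5],0],[[0,0,1.5],0]]' && python3 -m handwheel '[[[0,0,0.5],0],[[0,0,1],0],[[0,0,1],0]]' && python3 -m handwheel '[[[0,0,0.5],0],[[0,0,1],0],[[0,0,1],0]]'
```

```text
t: 21.9
ee_pos: [0.5288, -0.2285, 0.1098]
orientation: [-2.286, -2.155, 0.0]
contact_force: [0.6, 0.1, -0.5]
opening: 0.0294
grasp_force: 43.0
t: 22.2
ee_pos: [0.5288, -0.2285, 0.1088]
orientation: [-2.285, -2.155, 0.0]
contact_force: [-0.6, 0.2, 0.3]
opening: 0.0296
grasp_force: 43.0
t: 22.5
ee_pos: [0.5288, -0.2285, 0.1078]
orientation: [-2.286, -2.155, 0.0]
contact_force: [0.2, -0.5, -0.7]
opening: 0.0292
grasp_force: 43.0
```

```bash
python3 -m handwheel '[[[0,0,0.5],0],[[0,0,1],0],[[0,0,1],0]]' && python3 -m handwheel '[[[0,0,0.5],0],[[0,0,1],0],[[0,0,1],0]]'
```

```text
t: 22.8
ee_pos: [0.5287, -0.2286, 0.1068]
orientation: [-2.286, -2.155, 0.0]
contact_force: [-0.4, 0.9, -0.7]
opening: 0.0293
grasp_force: 43.0
t: 23.1
ee_pos: [0.5288, -0.2286, 0.1058]
orientation: [-2.286, -2.155, 0.0]
contact_force: [0.4, -0.2, -0.4]
opening: 0.0297
grasp_force: 43.0
```

```bash
python3 -m handwheel '[[[0,0,0.4],0],[[0,0,0.7],0],[[0,0,0.7],0]]'
```

```text
t: 23.4
ee_pos: [0.5288, -0.2286, 0.1053]
orientation: [2.286, 2.155, 0.0]
contact_force: [-0.3, 0.3, 3.3]
opening: 0.0299
grasp_force: 43.4
```

Contact. Release by opening a little first, then wide, then retreat straight up.

```bash
python3 -m handwheel '[[[0,0,0.2],0],[[0,0,0.2],0],[[0,0,0.2],0],[[0,0,0.2],0]]' 130 20 && python3 -m handwheel '[[[0,0,0],0],[[0,0,0],0],[[0,0,0],0],[[0,0,0],0]]' 0 && python3 -m handwheel '[[[0,0,-3],0],[[0,0,-10],0],[[0,0,-22],0],[[0,0,-40],0],[[0,0,-62],0],[[0,0,-84],0],[[0,0,-100],0],[[0,0,-110],0]]' && python3 -m handwheel '[[[30,0,0],0],[[70,0,0],0],[[110,0,0],0],[[140,0,0],0],[[150,0,0],0],[[150,0,0],0]]'
python3 - <<'E'
from h import *
s,d=shot('side','side8');t,_=shot('top','top8')
cv2.imwrite('pics/fin.png',np.hstack([cv2.resize(s[260:460,260:460,::-1],(400,400)),cv2.resize(t[150:310,370:530,::-1],(400,400))]))
E
```

```text
t: 23.8
ee_pos: [0.5288, -0.2286, 0.1049]
orientation: [-2.286, -2.155, 0.0]
contact_force: [-0.3, -0.9, -0.3]
opening: 0.0419
grasp_force: 0.0
t: 24.2
ee_pos: [0.5288, -0.2286, 0.105]
orientation: [2.286, 2.155, 0.0]
contact_force: [0.1, 0.4, -0.1]
opening: 0.0857
grasp_force: 0.0
t: 25.0
ee_pos: [0.5291, -0.2287, 0.2172]
orientation: [2.284, 2.154, 0.001]
contact_force: [0.4, -0.0, -0.3]
opening: 0.0854
grasp_force: 0.0
t: 25.6
ee_pos: [0.5376, -0.0779, 0.2153]
orientation: [2.283, 2.157, -0.0]
contact_force: [0.5, 0.1, 0.5]
opening: 0.0855
grasp_force: 0.0
```

View pics/fin.png

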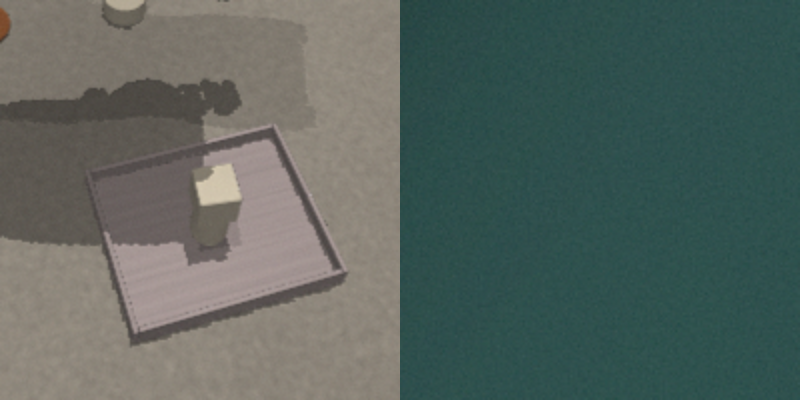

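The side view shows the bung standing upright on its stem mid-tray, at crop (215,205), with the gripper clear; the arm blocks the top view. Handing in.

```bash
python3 -c "
from plant import close_job
print(close_job())"
```

```text
the job is handed in; nothing more can be done
None
```

The square bung was rocked about 9–10° towards the cam lever and at least 8.5° the other way, drawn straight up and left standing upright in the steel tray; the round bung was still seated when last seen, after the pull, and the job was handed in at about 26 s.

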